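# Dispense the navy pill bottle with the rocker lever

## Task

Let the navy pill bottle out of the two-lane rack: with your fingertips press down the teal paddle of its own lane's rocking lever, so that the gate at the lever's other end lifts and the bottle rolls down to the end stop of its lane, then let the paddle come back up so that the gate is shut again and move clear. Do not touch or lift either bottle with the robot, and leave the amber bottle behind its shut gate. Leave the lens case, eyelash curler, soap dish and toothbrush where they are.

Things in the scene. Friction and masses are not known exactly. Their poses are not given: they have to be found in the camera images.
- rack: White fixed two-lane rack, foot 290 x 175 mm, on a shelf whose top is 12 mm above the work surface. Origin: underside, below the levers' pivots (85 mm up). Bottles roll along its +x; z up. Lanes are centred at y = -42.5 mm (near lane, nearer the robot) and +42.5 mm (far lane). Bottles wait at x = 53 mm, and rest at the end stop at x = 155 mm, 28 mm up. Highest part 97 mm.
- near_lever (a joint): Angle (rad) of the near lane's teal lever: 0 = level, gate shut; grows as the paddle goes down and the gate rises; stop at 0.45. The gate clears the bottle at about 0.3. Spring return: 2.6 N on the paddle to start, 4.6 N at the stop; damped, closes by itself in about 0.5 s. 0.4 rad is 31 mm of paddle travel.
- far_lever (a joint): The same for the far lane's lever.
- near_paddle (a point): Centre of the upper face of the near lane's teal paddle (42 x 44 mm, 8 mm thick), 89 mm above the rack's origin at rest; 80 mm from the pivot. Moves with the lever, turning about the rack's y axis: pressed, it goes down and a few mm towards the pivot (rack +x).
- far_paddle (a point): The same for the far lane's paddle.
- near_gate (a point): Middle of the lower edge of the near lane's gate, a teal plate 34 mm wide hanging from the lever's other end, 70 mm beyond the pivot and 41 mm above the rack's origin when shut, 11 mm above the grey ramp. Moves with the lever.
- far_gate (a point): The same for the far lane's gate.
- navy_bottle: Navy pill bottle with a white cap, a closed cylinder 30 mm in diameter, 56 mm long, about 50 g, lying across one of the lanes (either one) behind its gate. Origin at its centre; its axis is its y axis; it turns as it rolls.
- amber_bottle: Amber-orange pill bottle of the same size with a white cap, behind the gate of the other lane. Origin at its centre.
- lens_case: Contact lens case with two round flip tops, one light blue, 72 x 36 x 17 mm, lying on the shelf; loose bystander. Origin: centre of its underside.
- curler: Stainless steel eyelash curler lying on the shelf, about 130 x 85 x 8 mm; loose bystander. Origin near its middle.
- soap_dish: Glass soap dish with a bar of soap, 75 x 110 x 24 mm, beyond the paddle end of the rack; loose bystander. Origin: centre of its underside.
- toothbrush: Bamboo toothbrush lying on the shelf between robot and rack, 185 x 12 x 17 mm; loose bystander. Origin near its middle, on its underside.
There are look-alikes about, which are no part of the job. There is more than one size of the navy_bottle; the job needs the larger.

How it is judged:
On the way, in this order (a step that is already met when the one before it is completed fails the run):
1. the paddle of the navy bottle's lane is being pressed down by the fingers and its gate starts to lift (((y of navy_bottle in the frame of rack below 0 m and value of joint near_lever above 0.15 rad and distance between the grasp point and near_paddle below 0.08 m) or (y of navy_bottle in the frame of rack above 0 m and value of joint far_lever above 0.15 rad and distance between the grasp point and far_paddle below 0.08 m))), for 0.02 s.
2. the navy bottle has rolled out past its gate to the end stop (x of navy_bottle in the frame of rack above 0.14 m), for 0.2 s.
At the end, for the whole second after the job is handed in: The navy bottle lies at rest in its lane at the end stop (within 15 mm), both gates are shut (levers below 0.06 rad), the amber bottle is still behind its gate, and the four bystanders are within 20 mm of where they stood (x of navy_bottle in the frame of rack between 0.14 and 0.17 m and z of navy_bottle in the frame of rack below 0.04 m and y of navy_bottle in the frame of rack between -0.075 and 0.075 m and linear speed of navy_bottle below 0.03 m/s and x of amber_bottle in the frame of rack between 0.035 and 0.065 m and z of amber_bottle in the frame of rack below 0.06 m and value of joint each of near_lever, far_lever below 0.06 rad and distance of each of lens_case, curler, soap_dish, toothbrush from where it was at the start of the episode below 0.02 m); the robot touches nothing.
It fails at once if the amber bottle's lever was pressed ((y of navy_bottle in the frame of rack below 0 m and value of joint far_lever above 0.15 rad) or (y of navy_bottle in the frame of rack above 0 m and value of joint near_lever above 0.15 rad)).
It fails at once if the amber bottle left its place (x of amber_bottle in the frame of rack above 0.085 m or z of amber_bottle in the frame of rack above 0.075 m).
It fails at once if the navy bottle was lifted (z of navy_bottle in the frame of rack above 0.075 m).
It fails at once if the robot touched a bottle (contact force between any of the fingers, the arm and navy_bottle above 0.5 N or contact force between any of the fingers, the arm and amber_bottle above 0.5 N).
It fails at once if a bystander was disturbed (moved over 20 mm) (distance of any of lens_case, curler, soap_dish, toothbrush from where it was at the start of the episode above 0.02 m).
It also fails if it takes over 32 s, if anything falls off the work surface, if the arm or the gripper's body presses on something with over 40 N, if the wrist force passes 120 N, or if a joint passes its speed limit or range.

## Robot

A 7-joint arm with a two-finger parallel gripper is mounted at the origin on the work surface. World frame = base frame: x ahead of the robot, y to its left, z up, the work surface at z = 0. Lengths are in m, angles in rad, forces in N, time in s.
With the tool pointing down it reaches from about 0.35 to 0.9 m from the base axis. Payload 19.9 kg.
Tool frame: the origin (TCP) lies between the finger pads; the fingertips stand 19 mm ahead of it and the grasp point (between the pads) is the TCP; z points along the fingers, y is the direction in which the jaws open and shut (so a half turn about z gives the same grasp; the last joint's range is limited). The gripper opens to 94 mm and grips with 3 to 60 N. Pads are 16 mm wide; open, the fingers measure 119 mm over their backs; the gripper's body (75 mm by 177 mm) begins 78 mm behind the grasp point.
Start: joints at [1.151, 0.417, -0.01, 1.614, 0.005, 1.111, -0.053], TCP at [0.231, -0.581, 0.224] pointing down, gripper open.
Joint ranges: [-2.81, 2.81], [-0.39, 2.02], [-1.27, 1.25], [0.06, 2.57], [-1.19, 4.33], [0.19, 2], [-2.82, 2.82]. Speed limits (rad/s): [1.89, 1.89, 2.39, 2.39, 3.01, 3.01, 3.01].

## Interface

Orientations are given as a 3x3 rotation matrix whose columns are the frame's x, y, z axes.
In Python, from rig import robot gives the robot as it stands. Calls block until the motion is done:
- robot.move_ptp(position, orientation): joint-space move of the TCP to a pose.
- robot.move_linear(position, velocity=0.15, frame=None, threshold=None): straight line of the TCP; frame=None keeps the orientation; velocity is the mean speed in m/s. With threshold (N) it stops when the force on the tool has changed by that much, and returns True; else False.
- robot.goto_joints(angles): joint-space move.
- robot.gripper_to(opening): finger opening in m; the grip force is fixed at half the most; returns when the fingers have stopped.
- robot.pause(seconds).
- robot.ik(position, orientation): joint angles nearest the present ones, or None.
- robot.get_state(): the state.
- robot.grab_frame(name): name is "side" or "top" or "wrist"; returns the picture (384x512x3 uint8, red, green, blue); there is no depth.
- robot.camera_info(name): a dict with "fx", "fy", "cx", "cy" (pixels), "rvec" (rotation vector, rad) and "tvec" (3), from world to camera coordinates, as OpenCV has them. Camera axes: x right, y down, z forward; pixel columns grow to the right and rows downward; lengths in m; the calibration is good to about 2 mm. The wrist camera is an equidistant fisheye: a pixel r from the principal point sees the ray r / f radians off the axis. A picture is of the moment at which its call begins: read the wrist's pose just before it. camera_info takes no time and is no camera call; for the wrist camera it gives the pose at the moment of the call.
A pose or a line that the arm cannot do raises robot.PlanningError and nothing moves.
- robot.sign_off(): hands the job in, once; it reports no verdict.
The state is a dict: "time": time; "qpos": joint angles; "joint_vel": joint speeds; "effort": joint torques, N m; "ee_pos": TCP position; "tool_rot": TCP orientation; "force": force on the tool from outside, world axes, zero at the start; "moment": the same for the moment, N m; "opening": finger opening in m.
Only numpy, scipy, OpenCV 4.12 (cv2) and the standard library are available. Lean on these libraries where they do the work, as an engineer would, in place of code of your own. Each camera call takes 0.05 s, during which the arm holds its last target.

## Working session

There is one attempt and no reset: what is moved stays moved. The work goes in short steps, each a Python script; the robot and the scene stay as the last script left them, time stands still between calls to the robot, and variables do not carry over. Pictures are saved under pics/ and viewed, and the job is handed in when it is done.

```bash
mkdir -p pics; ls
python3 - <<'E'
from rig import robot
import cv2
for n in ["side","top","wrist"]:
    i=robot.camera_info(n); print(n,i)
    cv2.imwrite(f"pics/a_{n}.png",robot.grab_frame(n)[:,:,::-1])
s=robot.get_state();print(s["time"],s["ee_pos"],s["tool_rot"],s["force"],s["opening"])
E
```

```text
pics
side {'fx': 486.33927803373655, 'fy': 486.33927803373655, 'cx': 261.66881003177684, 'cy': 188.67480742851635, 'rvec': array([ 1.05145497, -2.38313886,  1.08589728]), 'tvec': array([0.42072989, 0.25363114, 1.05229233])}
top {'fx': 473.6140541499387, 'fy': 473.6140541499387, 'cx': 258.8149327661844, 'cy': 199.36530140957325, 'rvec': array([ 2.12217068, -2.18042747,  0.18169037]), 'tvec': array([0.11712389, 0.50417741, 1.05945963])}
wrist {'fx': 297.3186396354542, 'fy': 297.3186396354542, 'cx': 254.4531091396646, 'cy': 193.99010419538618, 'rvec': array([-2.42052778,  1.64455009,  0.21214744]), 'tvec': array([-0.62344539, -0.02537492,  0.39312179])}
0.15 [ 0.23041773 -0.58070209  0.22398809] [[ 9.29488494e-01  3.68850858e-01 -4.28529731e-04]
 [ 3.68851094e-01 -9.29488142e-01  8.15413471e-04]
 [-9.75473442e-05 -9.15981099e-04 -9.99999576e-01]] [-0.40826423 -0.40704706 -0.57643874] 0.09420224879320288
```

View pics/a_side.png

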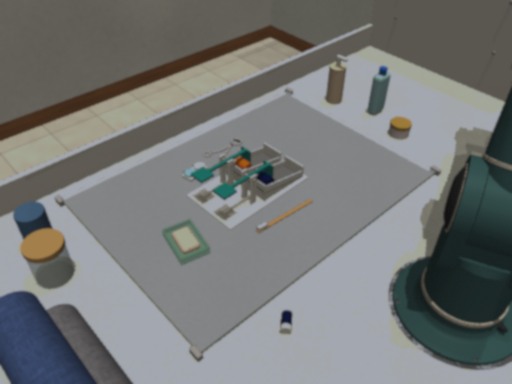

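View pics/a_top.png

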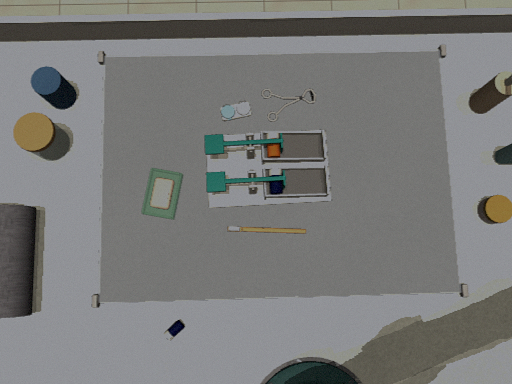

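View pics/a_wrist.png

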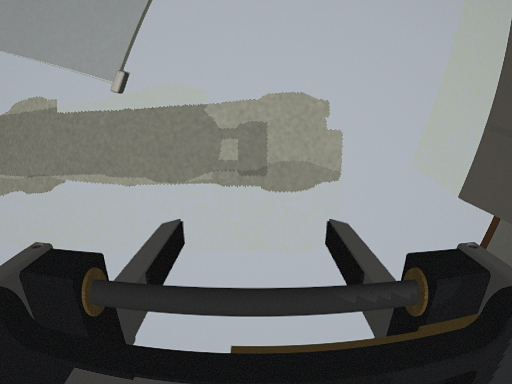

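The top view shows the navy bottle in the near lane at about (275,185), with its paddle at (216,182). The amber bottle is in the far lane at (273,151), with its paddle at (214,144). The small navy bottle at (175,329) is the look-alike. Next I'll measure the paddles.

```bash
cat > h.py <<'E'
import numpy as np, cv2
def ray(info,uv):
    R,_=cv2.Rodrigues(info["rvec"]); t=np.asarray(info["tvec"])
    d=R.T@np.array([(uv[0]-info["cx"])/info["fx"],(uv[1]-info["cy"])/info["fy"],1.])
    return -R.T@t,d
def onz(info,uv,z):
    c,d=ray(info,uv); return c+d*(z-c[2])/d[2]
def proj(info,p):
    q,_=cv2.projectPoints(np.array([p],float),info["rvec"],info["tvec"],np.array([[info["fx"],0,info["cx"]],[0,info["fy"],info["cy"]],[0,0,1.]]),None); return q.ravel()
def teal(img):
    h=cv2.cvtColor(img,cv2.COLOR_RGB2HSV)
    return cv2.inRange(h,(75,120,60),(95,255,255))
E
python3 - <<'E'
from rig import robot
from h import *
for n in ["top","side"]:
    i=robot.camera_info(n); img=robot.grab_frame(n); m=teal(img)
    if n=="top": m[:, :190]=0; m[:,300:]=0; m[200:]=0
    else: m[:, :180]=0; m[:,300:]=0
    mo=cv2.morphologyEx(m,cv2.MORPH_OPEN,np.ones((10,10) if n=="top" else (8,8),np.uint8))
    k,l,st,c=cv2.connectedComponentsWithStats(mo)
    for j in range(1,k): print(n,st[j],c[j],onz(i,c[j],.101))
    k,l,st,c=cv2.connectedComponentsWithStats(m)
    for j in range(1,k):
        if st[j][4]>20: print(" whole",st[j],c[j])
    if n=="top":
        for lo,hi,nm in (((0,150,90),(20,255,255),"amber"),((110,120,20),(130,255,255),"navy")):
            mm=cv2.inRange(cv2.cvtColor(img,cv2.COLOR_RGB2HSV),lo,hi);mm[:120]=0;mm[200:]=0;mm[:,:255]=0;mm[:,340:]=0
            u=cv2.moments(mm,True);p=(u["m10"]/u["m00"],u["m01"]/u["m00"]);print(nm,u["m00"],p,onz(i,p,.075))
        cv2.imwrite("pics/b.png",cv2.resize(img[90:250,130:350,::-1],None,fx=3.6,fy=3.6))
    else: cv2.imwrite("pics/bs.png",cv2.resize(img[120:270,150:330,::-1],None,fx=4,fy=4))
E
```

```text
top [206 136  19  19 344] [214.89825581 144.86918605] [0.62200923 0.19849823 0.101     ]
top [208 173  18  20 347] [216.47838617 182.41786744] [0.53737295 0.19626406 0.101     ]
 whole [205 133  78  21 598] [231.48996656 142.83779264]
 whole [207 170  79  22 617] [233.27228525 180.43111831]
amber 125.0 (273.192, 150.408) [0.61300463 0.06837349 0.075     ]
navy 127.0 (275.38582677165357, 186.60629921259843) [0.52942655 0.06618944 0.075     ]
side [198 171  12  10 114] [203.42982456 175.35087719] [0.61303837 0.20609288 0.101     ]
side [220 187  14  10 132] [226.35606061 191.31060606] [0.52880857 0.20176088 0.101     ]
 whole [231 148  18  10  46] [240.10869565 152.58695652]
 whole [192 160  34  21 208] [205.13461538 172.28846154]
 whole [214 162  58  36 305] [235.70163934 183.42622951]
```

View pics/b.png

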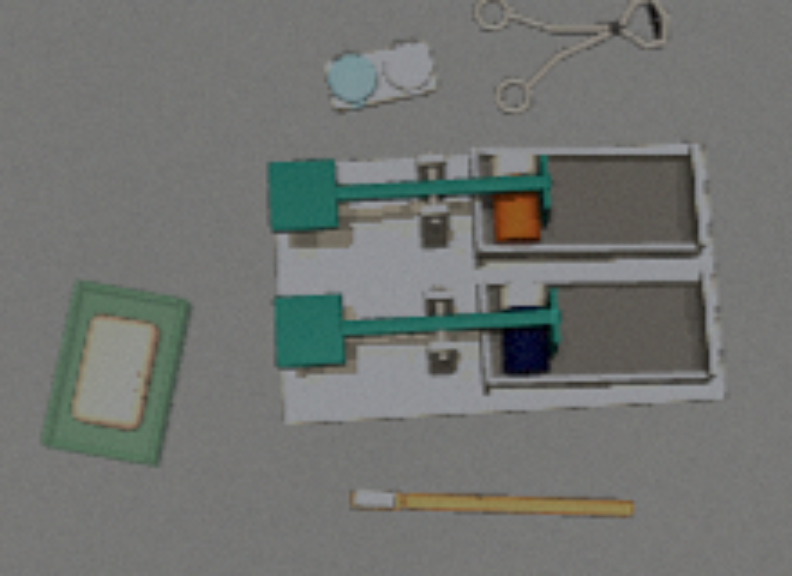

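View pics/bs.png

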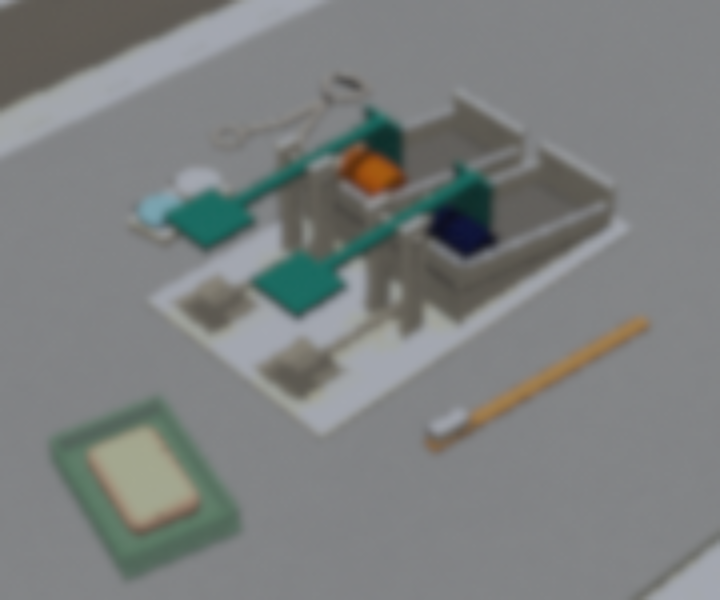

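The rack's +x axis is about (0.026, -1.0) in world. The lane spacing measures 84.7 mm against the given 85 mm, so the fix is good. I'll approach over the near paddle with the fingers closed and the jaw axis along rack y.

Run:
```python
from rig import robot
from h import *
s=robot.get_state(); p=s["ee_pos"]
robot.gripper_to(0.0)
robot.move_linear([p[0],p[1],0.33],velocity=.2)
yv=np.array([.9997,.026,0]); yv/=np.linalg.norm(yv); z=np.array([0,0,-1.])
best=None
for sg in (1,-1):
    y=sg*yv; R=np.column_stack([np.cross(y,z),y,z])
    q=robot.ik([.536,.197,.25],R); print(sg,q)
    if q is not None:
        c=np.abs(np.array(q)-robot.get_state()["qpos"]).max()
        if best is None or c<best[0]: best=(c,R)
R=best[1]; np.save("R.npy",R)
robot.move_ptp([.536,.197,.27],R)
robot.move_linear([.536,.197,.145],velocity=.12)
s=robot.get_state();print(s["time"],s["ee_pos"],s["force"],s["opening"])
out=[]
for n in ("top","side"):
    i=robot.camera_info(n); img=robot.grab_frame(n)
    print(n,proj(i,s["ee_pos"]-[0,0,.019]))
    c=img[90:250,130:350] if n=="top" else img[100:260,120:340]
    cv2.imwrite(f"pics/c_{n}.png",cv2.resize(c[:,:,::-1],None,fx=3.6,fy=3.6))
```

```text
1 [ 0.40212679  0.50644123 -1.08928888  1.69694841  0.47340179  1.23143784
 -0.7729595 ]
-1 [ 0.39853446  0.50332473 -1.08284315  1.69703846  0.46913185  1.22959074
  2.37206892]
6.475 [0.5363249  0.19718873 0.14564925] [-0.2819522  -0.44182757  0.62313845] 0.0004650426273784821
top [215.18228419 180.68193255]
side [225.45710081 180.85776282]
```

View pics/c_top.png

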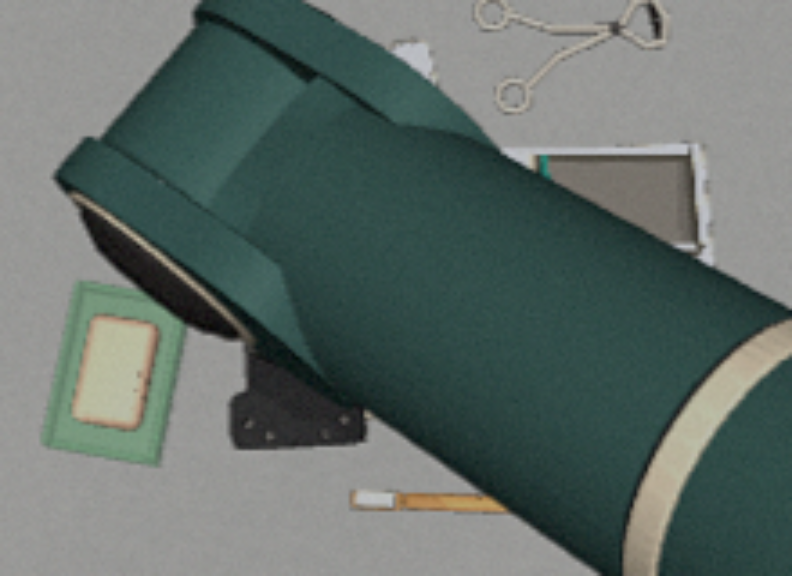

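View pics/c_side.png

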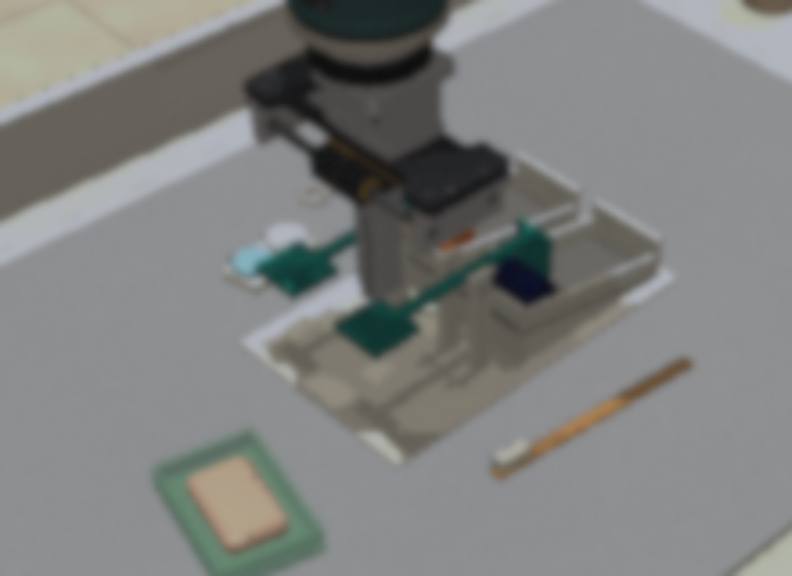

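The side view shows the tip at about pixel (226,182), directly above the near paddle at (225,190). That matches the projection, so I'll press.

Run:
```python
from rig import robot
from h import *
x,y=.536,.197
for z in (.125,.121,.118,.115,.105,.091):
    r=robot.move_linear([x,y,z],velocity=.05,threshold=15)
    s=robot.get_state();print(z,r,s["time"],s["ee_pos"].round(4),s["force"].round(2))
robot.pause(.3)
img=robot.grab_frame("side")
cv2.imwrite("pics/d_side.png",cv2.resize(img[100:260,120:340,::-1],None,fx=3.6,fy=3.6))
```

```text
0.125 False 7.125 [0.5359 0.1971 0.1249] [ 0.29 -0.3  -0.39]
0.121 False 7.375 [0.5359 0.197  0.1209] [ 0.55  0.63 -0.24]
0.118 False 7.625 [0.5362 0.1972 0.1181] [1.36 0.91 3.09]
0.115 False 7.875 [0.5361 0.1971 0.115 ] [0.93 0.73 2.67]
0.105 False 8.225 [0.5358 0.1969 0.1049] [0.47 0.11 0.7 ]
0.091 False 8.6583 [0.5362 0.1972 0.0913] [ 0.84 -0.8   4.96]
```

View pics/d_side.png

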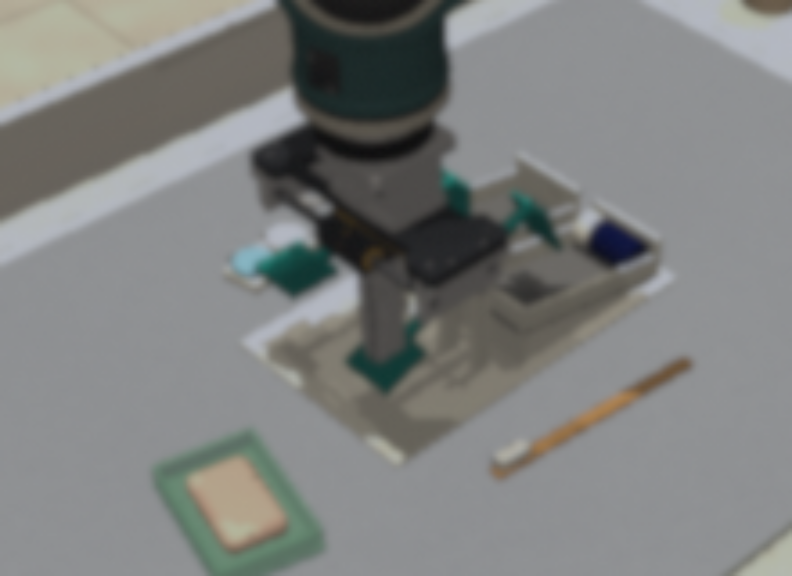

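The gate is up and the navy bottle is at the end stop, at about (615,243) in the crop. I'll let the paddle come back up and move clear.

Run:
```python
from rig import robot
from h import *
x,y=.536,.197
robot.pause(.4)
robot.move_linear([x,y,.15],velocity=.06)
robot.move_linear([x,y,.30],velocity=.15)
R=np.load("R.npy")
robot.move_ptp([.40,-.35,.35],R)
robot.pause(.5)
s=robot.get_state();print(s["time"],s["ee_pos"],s["force"])
for n in ("top","side"):
    i=robot.camera_info(n); img=robot.grab_frame(n)
    if n=="top":
        m=teal(img);m[:, :190]=0; m[:,300:]=0; m[200:]=0
        k,l,st,c=cv2.connectedComponentsWithStats(m); print([(st[j],c[j]) for j in range(1,k) if st[j][4]>20])
        mm=cv2.inRange(cv2.cvtColor(img,cv2.COLOR_RGB2HSV),(110,120,20),(130,255,255));mm[:120]=0;mm[205:]=0;mm[:,:255]=0;mm[:,340:]=0
        u=cv2.moments(mm,True);p=(u["m10"]/u["m00"],u["m01"]/u["m00"])
        q=onz(i,p,.05); xr=np.array([.026,-.9997]); print("navy",p,q,"rack x",(q[:2]-[.5372,.1963])@xr-.08)
    c=img[90:250,130:350] if n=="top" else img[100:260,120:340]
    cv2.imwrite(f"pics/e_{n}.png",cv2.resize(c[:,:,::-1],None,fx=3.6,fy=3.6))
```

```text
14.225 [ 0.40003128 -0.34996134  0.34999351] [-0.01826244 -0.182453    0.49729715]
[(array([205, 133,  78,  21, 598], dtype=int32), array([231.59197324, 142.81939799])), (array([207, 170,  79,  22, 614], dtype=int32), array([233.14006515, 180.43485342]))]
navy (318.90909090909093, 182.72727272727272) [ 0.54040386 -0.03588355  0.05      ] rack x 0.15219719794835568
```

View pics/e_top.png

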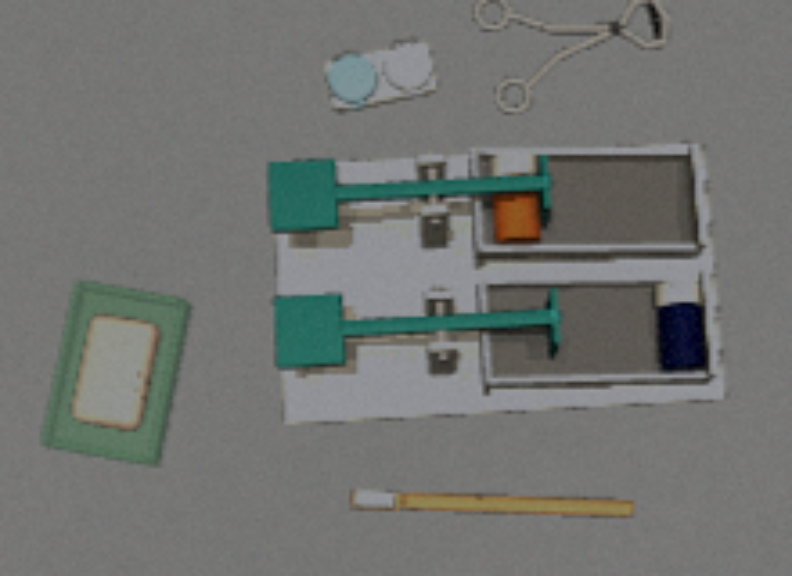

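View pics/e_side.png

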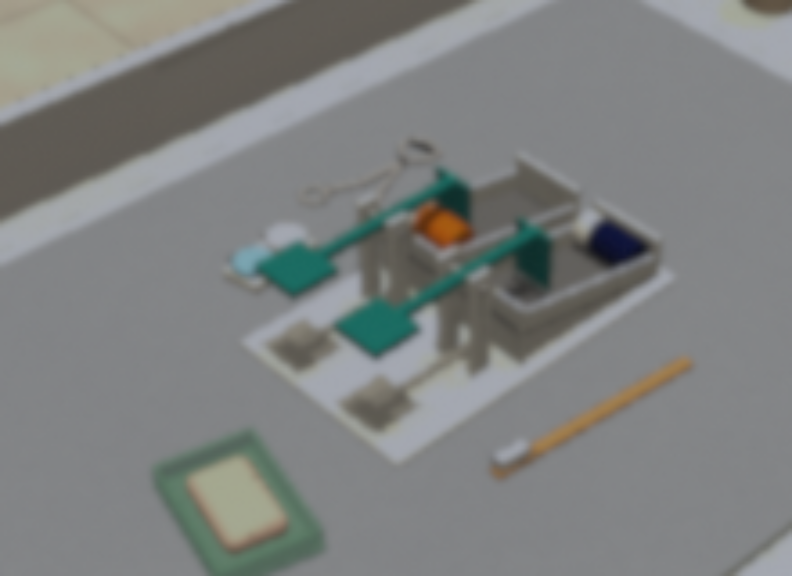

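The navy bottle is at the end stop, at (683,335) in the top crop. Both levers are back where they started, the amber bottle is still behind its gate, and the bystanders look unmoved. I'll hand the job in.

```bash
python3 -c "
from rig import robot
print(robot.sign_off())"
```

```text
the job is handed in; nothing more can be done
None
```

I pressed the near lane's teal paddle down about 29 mm with the closed fingertips. The navy bottle rolled to its end stop, and I then let the paddle come back up and moved the arm well clear. I handed the job in at about 14.3 s of the 32 s allowed; the hand-in gives no verdict.

- **Navy bottle:** it measures about x = 0.152 m in the rack frame, inside the 0.14 to 0.17 m needed.
- **Gates:** both levers show the same pixel outlines as at the start, so both gates are shut.
- **Amber bottle and bystanders:** by eye, in both camera views, the amber bottle is still behind its gate. The lens case, curler, soap dish and toothbrush look unmoved; I did not measure their positions.
- **Forces:** the highest vertical force I read during the press was about 5 N.
- **Disagreement:** the side and top cameras differed by about 8 mm on where the paddle centre was. I put this down to the paddle's front face showing in the side mask and used the top view. No check failed.

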